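# Tap the panel pins home in order

### The arm

A 6-joint arm with a two-finger parallel gripper is mounted at the origin on the work surface. World frame = base frame: x ahead of the robot, y to its left, z up, the work surface at z = 0. Lengths are in mm, angles in rad, forces in N, time in s.
With the tool pointing down it reaches from about 325 to 900 mm from the base axis. Payload 6.1 kg.
Tool frame: the origin (TCP) lies on the centre line of the jaws, within the pads' length; the fingertips stand ahead of it and the grasp point (between the pads) is the TCP (env.tip_extent is the z of the fingertips in the tool frame, in mm); z points along the fingers, y is the line along which they close (so a half turn about z gives the same grasp; the last joint's range is limited). The gripper opens to 87 mm and grips with 3 to 60 N. Pads are 19 mm wide; open, the fingers measure 117 mm over their backs; the gripper's body (75 mm by 190 mm) begins 51 mm behind the grasp point.
Start: joints at [-1.403, 0.22, 1.526, -0, 1.395, -0.126], TCP at [180.988, -598.213, 241.538] pointing down, gripper open.
Joint ranges: [-2.98, 2.98], [-0.91, 2.08], [0.09, 2.57], [-1.24, 4.39], [0.2, 2.65], [-2.68, 2.68]. Speed limits (rad/s): [2.57, 2.57, 3.01, 3.14, 3.14, 3.14].

### API

Orientations are given as [roll, pitch, yaw] about the fixed x, y, z axes, in that order (R = Rz(yaw) Ry(pitch) Rx(roll)).
In Python, from workcell import env, capture gives the robot as it stands.
- The arm moves only by the tool jog_arm, never from a script. Its argument "steps" is a list that holds one entry, the list of rows, each a list of 7 numbers: the turn, a rotation vector about the tool's x, y, z in units of 0.1 rad (1.0 is 0.1 rad), then the shift along the tool's x, y, z in units of 30 mm (1.0 is 30 mm), then the opening, from -1 (shut) to 1 (fully open). A call has 1 to 20 rows; each row shifts and turns the commanded pose from where the row before left it, along the tool's axes as they then stand; what a row does not reach is not made up. A row lasts 1/8 s, in which the tool goes at most 62.5 mm and 10.7 degrees, less where a joint would pass 70% of its speed; a pose out of reach is approached as far as the arm can. A call with a number of a shift or a turn outside -1 to 1 is refused whole. A call with a gripper value outside its range is refused whole. The fingers move at their own pace and stop on an object; "grip_force" is the grip in N (left out, the last holds). Time passes only in rows, so rows that do not move let the fingers close. It gives the time, the measured TCP pose, the force, the opening and the grip force at its end, in the units of the state.
- env.sense(): the state, without advancing time (a new reading comes with each control period).
- capture(name): name is "side" or "top"; returns a dict with "image" (400x640x3 uint8, red, green, blue), "fx", "fy", "cx", "cy" (pixels), "T" (4x4, takes a point from camera to world coordinates). Camera axes: x right, y up, looking along -z (the intrinsics and any distortion apply to the point x, -y, -z); pixel columns grow to the right and rows downward; lengths in mm; the calibration is good to about 2 mm. A picture is of the moment at which its call begins. There is no depth.
- env.hand_in(): hands the job in; it is judged then, once.
The state is a dict: "t": time; "joint_pos": joint angles; "joint_velocities": joint speeds; "joint_torque": joint torques, N m; "ee_pos": TCP position; "tcp_rot": TCP orientation; "force": force on the tool from outside, world axes, zero at the start; "moment": the same for the moment, N m; "gripper_width": finger opening in mm; "gripper_force": force on a finger pad.
Only numpy, scipy, OpenCV 4.12 (cv2) and the standard library are available. Lean on these libraries where they do the work, as an engineer would, in place of code of your own. Each camera call takes 0.05 s, during which the arm holds its last target. There are 200 camera calls.

### The job

Pin the freshly glued black panel to its board: with the fingertips, gently press the three coloured pins down one after another, first green, then yellow, then red, each until its head sits on its collar. Use only a light push, do not grip or lift anything, and leave the glue bottle, the jar and the wood offcut where they are.

Things in the scene. Friction and masses are not known exactly. Their poses are not given: they have to be found in the camera images.
- jig: light wooden gluing board 200 x 280 x 18 mm, fixed to the table, with a black panel 170 x 250 x 6 mm lying fixed on it (panel's face 24 mm above the table). Origin: centre of the board's underside; x along the 200 mm side, y along the 280 mm side, z up
- pin_green_top (a point): centre of the flat top of the green pin's head. As built it is 60 mm above the table (36 mm above the panel); fully pressed home 46 mm above the table. Head: green plastic disc, 34 mm across (flat top 28 mm across), 12 mm thick, on a 12 mm steel shaft. z points up
- pin_green (a joint): how far the green pin is pressed down, m: 0 = fully up, 0.014 = head resting on its collar (home); it starts up, between 0 and 0.003. It slides straight down, resisted by about 3.5 N of friction (it has no spring and stays where it is left), and ends on its collar, which is spring-mounted: pushed with more than about 6 N it sinks with the pin, 1 mm for each 2.5 N, up to 8 mm, and springs back
- station_green: brass collar of the green pin on the black panel, 34 mm across at its foot and 24 mm across at the top, 10 mm high (its foot is fixed; top 34 mm above the table), its upper 4 mm a black rubber washer. Origin: centre of its foot on the panel's face, straight below the pin's head; z up. The three collars are at least 85 mm apart
- pin_yellow_top (a point): centre of the flat top of the yellow pin's head. As built it is 60 mm above the table (36 mm above the panel); fully pressed home 46 mm above the table. Head: yellow plastic disc, 34 mm across (flat top 28 mm across), 12 mm thick, on a 12 mm steel shaft. z points up
- pin_yellow (a joint): how far the yellow pin is pressed down, m: 0 = fully up, 0.014 = head resting on its collar (home); it starts up, between 0 and 0.003. It slides straight down, resisted by about 3.5 N of friction (it has no spring and stays where it is left), and ends on its collar, which is spring-mounted: pushed with more than about 6 N it sinks with the pin, 1 mm for each 2.5 N, up to 8 mm, and springs back
- station_yellow: brass collar of the yellow pin on the black panel, 34 mm across at its foot and 24 mm across at the top, 10 mm high (its foot is fixed; top 34 mm above the table), its upper 4 mm a black rubber washer. Origin: centre of its foot on the panel's face, straight below the pin's head; z up. The three collars are at least 85 mm apart
- pin_red_top (a point): centre of the flat top of the red pin's head. As built it is 60 mm above the table (36 mm above the panel); fully pressed home 46 mm above the table. Head: red plastic disc, 34 mm across (flat top 28 mm across), 12 mm thick, on a 12 mm steel shaft. z points up
- pin_red (a joint): how far the red pin is pressed down, m: 0 = fully up, 0.014 = head resting on its collar (home); it starts up, between 0 and 0.003. It slides straight down, resisted by about 3.5 N of friction (it has no spring and stays where it is left), and ends on its collar, which is spring-mounted: pushed with more than about 6 N it sinks with the pin, 1 mm for each 2.5 N, up to 8 mm, and springs back
- station_red: brass collar of the red pin on the black panel, 34 mm across at its foot and 24 mm across at the top, 10 mm high (its foot is fixed; top 34 mm above the table), its upper 4 mm a black rubber washer. Origin: centre of its foot on the panel's face, straight below the pin's head; z up. The three collars are at least 85 mm apart
- glue_bottle: loose white glue bottle with an orange cap, 50 mm across, 120 mm high, standing on the table beside the jig. Origin: centre of its underside, z up
- plug_jar: loose amber jar with a steel lid, 56 mm across, 70 mm high, standing on the table beside the jig. Origin: centre of its underside, z up
- offcut: loose brown wooden offcut 50 x 30 x 20 mm lying on the black panel among the pins. Origin: centre of its underside, z up

How it is judged (in metres and radians):
On the way, in this order (a step that is already met when the one before it is completed fails the run):
1. green pin home, yellow and red still up (value of joint pin_green above 0.011 m and value of joint each of pin_yellow, pin_red below 0.006 m), for 0.1 s.
2. yellow pin home too, red still up (value of joint each of pin_green, pin_yellow above 0.011 m and value of joint pin_red below 0.006 m), for 0.1 s.
3. red pin home too (value of joint each of pin_green, pin_yellow, pin_red above 0.011 m), for 0.1 s.
At the end, for the whole second after the job is handed in: All three pins are within 3 mm of fully home and still; bottle, jar and offcut are upright, at rest and within 20 mm of where they started (all of step 3 and velocity of joint each of pin_green, pin_yellow, pin_red below 0.005 m/s and distance of each of glue_bottle, plug_jar, offcut from where it was at the start of the episode below 0.02 m and angle between each of glue_bottle, plug_jar, offcut's own z axis and vertical below 0.2 rad and linear speed of each of glue_bottle, plug_jar, offcut below 0.02 m/s); the robot touches nothing.
It fails at once if the yellow pin is pushed down before the green one is home (not (value of joint pin_yellow below 0.006 m) and not (value of joint pin_green above 0.011 m)).
It fails at once if the red pin is pushed down before the yellow one is home (not (value of joint pin_red below 0.006 m) and not (value of joint pin_yellow above 0.011 m)).
It fails at once if a pin or its collar is struck or pressed hard (over 25 N) (contact force between anything else and station_green above 25 N or contact force between anything else and station_yellow above 25 N or contact force between anything else and station_red above 25 N).
It fails at once if the glue bottle, the jar or the offcut is lifted, shoved (over 20 mm) or tipped (distance of any of glue_bottle, plug_jar, offcut from where it was at the start of the episode above 0.02 m or angle between any of glue_bottle, plug_jar, offcut's own z axis and vertical above 0.2 rad).
It also fails if it takes over 42 s, if anything falls off the work surface, if the arm or the gripper's body presses on something with over 40 N, if the wrist force passes 120 N, or if a joint passes its speed limit or range.

## Working session

There is one attempt and no reset: what is moved stays moved. The work goes in short steps, Python scripts to look and compute and a tool call to move; the robot and the scene stay as the last step left them, time stands still between calls to the robot, and variables do not carry over. Pictures are saved under pics/ and viewed, at most 10 in all, crops included, and the job is handed in when it is done.

Besides the shell and the picture viewer there is one more tool, called after "Emit:" in YAML: its name, and indented under it one key for each argument. jog_arm: Moves the arm, as the interface text tells. Shifts and turns lie within -1 to 1; 1 stands for 30 mm of shift or 0.1 rad of turn. Its arguments: {"type":"object","properties":{"steps":{"type":"array","items":{"type":"array","items":{"type":"array","items":{"type":"number"}}}},"grip_force":{"type":"number"}},"required":["steps"]}

```bash
mkdir -p pics; ls; python3 - <<'E'
from workcell import env, capture
import cv2
for n in("side","top"):
    c=capture(n); cv2.imwrite(f"pics/{n}0.png",c["image"][:,:,::-1]); print(n,c["fx"],c["fy"],c["cx"],c["cy"],c["T"].round(3).tolist(),[k for k in c])
s=env.sense(); print(s, env.tip_extent)
E
```

```text
pics
side 425.12154914572744 425.12154914572744 315.8098998964433 200.6968003622556 [[0.834, 0.433, -0.342, 272.601], [-0.552, 0.645, -0.529, -480.514], [-0.008, 0.63, 0.777, 803.212], [0.0, 0.0, 0.0, 1.0]] ['image', 'fx', 'fy', 'cx', 'cy', 'T']
top 447.2182106686677 447.2182106686677 319.39991108045115 201.0749664347564 [[0.103, 0.973, -0.206, 424.966], [-0.995, 0.102, -0.019, 25.438], [0.002, 0.207, 0.978, 897.947], [0.0, 0.0, 0.0, 1.0]] ['image', 'fx', 'fy', 'cx', 'cy', 'T']
{'t': 0.1, 'joint_pos': array([-1.40308716e+00,  2.21150068e-01,  1.52751521e+00, -3.26255895e-05,
        1.39470974e+00, -1.26078307e-01]), 'joint_velocities': array([ 0.00060354, -0.00120662, -0.00346399,  0.00116372,  0.00027784,
        0.00064827]), 'joint_torque': array([-8.85437908e-05, -4.95945561e+01, -3.88518655e+01,  7.00746034e-02,
        5.16190950e-02, -5.23545418e-05]), 'ee_pos': array([ 180.89577926, -597.68580528,  240.53509491]), 'tcp_rot': array([-3.13982039e+00, -1.92267008e-04,  2.93793046e-01]), 'force': array([ 0.55008964,  1.00264102, -0.05184217]), 'moment': array([-0.00778055, -0.02288156, -0.02566706]), 'gripper_force': 0.0, 'gripper_width': 87.01156715322867} 19.0
```

View pics/side0.png

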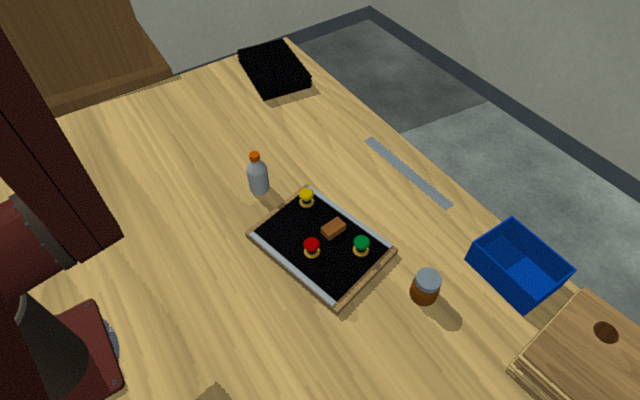

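View pics/top0.png

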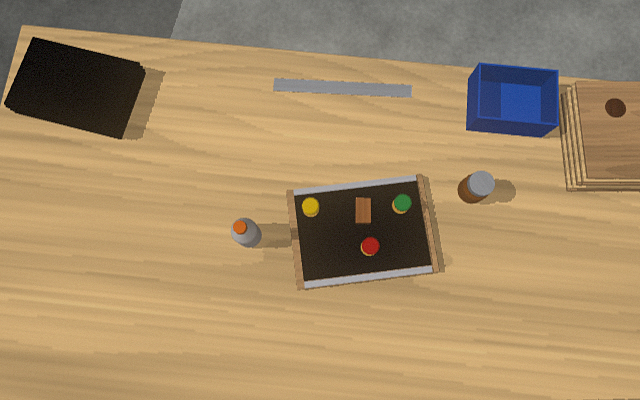

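The side view shows yellow at (306,194), red at (312,243), green at (361,242), the offcut at (333,228), the bottle at (258,175) and the jar at (426,285). The top view shows yellow at (311,206), green at (402,203), red at (370,246), the offcut at (363,210), the bottle at (245,232) and the jar at (480,186). Nothing hides the pins.

```bash
cat > h.py <<'E'
from workcell import env, capture
import cv2, numpy as np
BOX={"side":dict(g=(361,242),y=(306,194),r=(312,243),off=(333,228)),"top":dict(g=(402,203),y=(311,206),r=(370,246),off=(363,210))}
H=dict(g=(50,80,120),y=(24,33,150),r=(-6,4,150),off=(6,16,100))
def ray(c,u,v):
    d=np.array([(u-c["cx"])/c["fx"],-(v-c["cy"])/c["fy"],-1]); d=c["T"][:3,:3]@d
    return c["T"][:3,3],d/np.linalg.norm(d)
def onz(c,u,v,z):
    o,d=ray(c,u,v); return o+d*(z-o[2])/d[2]
def blob(c,n,k):
    hsv=cv2.cvtColor(c["image"],cv2.COLOR_RGB2HSV).astype(int); lo,hi,s=H[k]
    h=hsv[...,0]; h=np.where(h>170,h-180,h)
    m=((h>=lo)&(h<=hi)&(hsv[...,1]>=s)&(hsv[...,2]>50)).astype(np.uint8)
    u,v=BOX[n][k]; w=np.zeros_like(m); w[v-16:v+17,u-16:u+17]=1; m*=w
    N,L,S,C=cv2.connectedComponentsWithStats(m); i=1+np.argmax(S[1:,4])
    return C[i],S[i]
def tri(p):
    A=np.zeros((3,3));b=np.zeros(3)
    for o,d in p: P=np.eye(3)-np.outer(d,d);A+=P;b+=P@o
    x=np.linalg.solve(A,b); return x,[np.linalg.norm((np.eye(3)-np.outer(d,d))@(x-o)) for o,d in p]
E
python3 - <<'E'
from h import *
C={n:capture(n) for n in BOX}
for k in H:
    B={n:blob(C[n],n,k) for n in BOX}
    x,e=tri([ray(C[n],*B[n][0]) for n in BOX])
    print(k,x.round(1),np.round(e,1),[ (B[n][0].round(1).tolist(),B[n][1].tolist()) for n in BOX],"z55:",[onz(C[n],*B[n][0],54 if k!='off' else 36).round(1)[:2].tolist() for n in BOX])
for n,u,v,z in[("top",239,226,120),("top",483,181,70)]: print(onz(C[n],u,v,z).round(0))
print([onz(C["top"],u,v,18).round(0)[:2].tolist() for u,v in[(289,192),(424,175),(442,271),(302,288)]])
# enlarged crops
a=cv2.resize(C["top"]["image"][165:295,225:505],None,fx=2.8,fy=2.8,interpolation=cv2.INTER_CUBIC)
cv2.imwrite("pics/crop.png",a[:,:,::-1])
E
```

```text
g [ 618.4 -117.3   55.9] [1.1 1.1] [([361.3, 241.8], [353, 235, 17, 15, 197]), ([402.4, 202.0], [394, 194, 18, 17, 220])] z55: [[620.4, -116.6], [617.7, -117.2]]
y [593.5  59.3  53.8] [0.8 0.8] [([305.7, 194.0], [299, 188, 15, 13, 148]), ([309.9, 205.3], [302, 198, 17, 16, 196])] z55: [[594.1, 59.0], [592.7, 59.6]]
r [528.9 -62.3  55.5] [0.8 0.8] [([311.0, 243.6], [303, 237, 17, 15, 194]), ([370.3, 245.1], [362, 237, 17, 17, 236])] z55: [[530.2, -61.7], [528.3, -62.2]]
off [597.9 -43.7  37.8] [1.2 1.2] [([333.0, 227.4], [321, 216, 25, 24, 360]), ([362.5, 210.2], [355, 197, 16, 28, 433])] z55: [[599.9, -42.9], [597.2, -43.5]]
[530. 177. 120.]
[ 671. -265.   70.]
[[623.0, 106.0], [687.0, -163.0], [497.0, -209.0], [436.0, 59.0]]
```

View pics/crop.png

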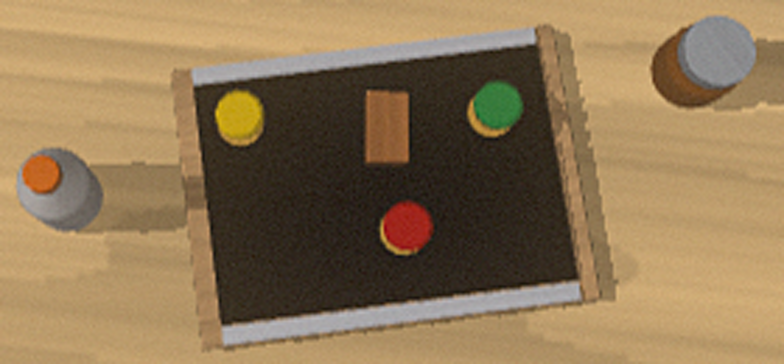

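The enlarged crop confirms the three round heads are clear of each other, with the offcut between yellow and green and nothing else on the panel. Triangulated head heights are about 54–56 mm, which agrees with the text. I'll shut the fingers and turn the tool so the gripper body stays away from the bottle.

Emit:
jog_arm:
  steps:
    - [[0,0,1,0,0,0,-1],[0,0,1,0,0,0,-1],[0,0,1,0,0,0,-1],[0,0,1,0,0,0,-1],[0,0,1,0,0,0,-1],[0,0,1,0,0,0,-1],[0,0,1,0,0,0,-1],[0,0,0,0,0,0,-1]]
  grip_force: 5

```text
t: 1.2
ee_pos: [181.0, -598.1, 241.2]
tcp_rot: [-3.141, 0.0, -0.405]
force: [-0.0, -0.7, 0.7]
gripper_width: 15.2
gripper_force: 0.0
```

```bash
cat > go.py <<'E'
from workcell import env
import sys, numpy as np
from scipy.spatial.transform import Rotation as R
s=env.sense(); t=np.array([float(a) for a in sys.argv[1:4]])
Rm=R.from_euler("xyz",s["tcp_rot"])
d=Rm.inv().apply(t-s["ee_pos"])
print("t",s["t"],"pos",s["ee_pos"].round(1),"rot",s["tcp_rot"].round(3),"w",round(s["gripper_width"],1),"F",s["force"].round(2),"units",(d/30).round(3),"j",s["joint_pos"].round(2))
E
python3 go.py 618.8 -117.1 120
```

```text
t 1.2 pos [ 181.  -598.1  241.2] rot [-3.141  0.    -0.405] w 15.2 F [-0.03 -0.66  0.73] units [  7.092 -20.486   4.048] j [-1.4   0.22  1.53 -0.    1.39  0.57]
```

Emit:
jog_arm:
  steps:
    - [[0,0,0,0.35,-1,0.1,-1],[0,0,0,0.35,-1,0.1,-1],[0,0,0,0.35,-1,0.1,-1],[0,0,0,0.35,-1,0.1,-1],[0,0,0,0.35,-1,0.1,-1],[0,0,0,0.35,-1,0.1,-1],[0,0,0,0.35,-1,0.1,-1],[0,0,0,0.35,-1,0.1,-1],[0,0,0,0.35,-1,0.1,-1],[0,0,0,0.35,-1,0.1,-1],[0,0,0,0.35,-1,0.2,-1],[0,0,0,0.35,-1,0.2,-1],[0,0,0,0.35,-1,0.2,-1],[0,0,0,0.35,-1,0.2,-1],[0,0,0,0.35,-1,0.2,-1],[0,0,0,0.35,-1,0.2,-1],[0,0,0,0.35,-1,0.2,-1],[0,0,0,0.35,-1,0.2,-1],[0,0,0,0,0,0,-1],[0,0,0,0,0,0,-1]]

```text
t: 3.7
ee_pos: [567.6, -177.1, 163.5]
tcp_rot: [3.141, 0.0, -0.405]
force: [-0.5, 0.5, -0.4]
gripper_width: 0.6
gripper_force: 0.0
```

```bash
python3 go.py 618.8 -117.1 100
```

```text
t 3.7 pos [ 567.6 -177.1  163.5] rot [ 3.141  0.    -0.405] w 0.6 F [-0.49  0.47 -0.4 ] units [ 0.781 -2.511  2.114] j [-0.43  0.22  1.68 -0.    1.24  1.54]
```

Emit:
jog_arm:
  steps:
    - [[0,0,0,0.26,-0.84,0.7,-1],[0,0,0,0.26,-0.84,0.7,-1],[0,0,0,0.26,-0.83,0.7,-1],[0,0,0,0,0,0,-1],[0,0,0,0,0,0,-1]]

```text
t: 4.32
ee_pos: [619.0, -118.1, 101.2]
tcp_rot: [3.141, -0.001, -0.407]
force: [0.4, -0.2, 0.4]
gripper_width: 0.5
gripper_force: 0.0
```

```bash
python3 go.py 618.8 -117.1 80; python3 - <<'E'
from h import *
C={n:capture(n) for n in BOX}
a=[cv2.resize(C[n]["image"][v:v+100,u:u+160],None,fx=2.5*2,fy=2.5*2)[::1] for n,u,v in[("side",280,170),("top",320,150)]]
cv2.imwrite("pics/g1.png",cv2.resize(np.vstack([x for x in a]),(480,600))[:,:,::-1])
E
```

```text
t 4.325 pos [ 619.  -118.1  101.2] rot [ 3.141e+00 -1.000e-03 -4.070e-01] w 0.5 F [ 0.38 -0.2   0.38] units [-0.02  -0.029  0.707] j [-0.31  0.36  1.63 -0.    1.15  1.66]
```

View pics/g1.png

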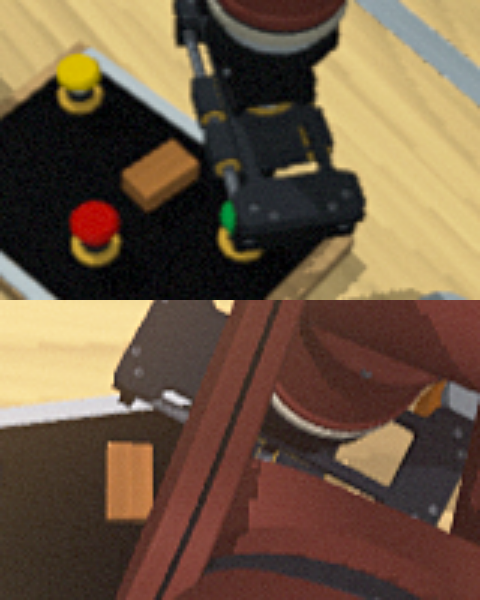

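The crop shows the gripper over the green pin, with only a sliver of green visible beside it at (227,215) in the crop. The offcut, red and yellow pins are clear. Now I'll go down slowly.

Emit:
jog_arm:
  steps:
    - [[0,0,0,0,0,0.3,-1],[0,0,0,0,0,0.3,-1],[0,0,0,0,0,0.1,-1],[0,0,0,0,0,0.05,-1],[0,0,0,0,0,0.05,-1],[0,0,0,0,0,0.05,-1],[0,0,0,0,0,0.05,-1],[0,0,0,0,0,0,-1]]

```text
t: 5.42
ee_pos: [619.4, -116.9, 73.5]
tcp_rot: [-3.142, -0.0, -0.406]
force: [-1.2, -0.3, 1.9]
gripper_width: 0.6
gripper_force: 0.8
```

```bash
python3 go.py 618.8 -117.1 65
```

```text
t 5.425 pos [ 619.4 -116.9   73.5] rot [-3.142 -0.    -0.406] w 0.6 F [-1.21 -0.34  1.89] units [-0.016  0.013  0.283] j [-0.31  0.4   1.64  0.    1.1   1.67]
```

Emit:
jog_arm:
  steps:
    - [[0,0,0,0,0,0.05,-1],[0,0,0,0,0,0.05,-1],[0,0,0,0,0,0.05,-1],[0,0,0,0,0,0.05,-1],[0,0,0,0,0,0.04,-1],[0,0,0,0,0,0,-1]]

```text
t: 6.18
ee_pos: [619.3, -116.9, 66.2]
tcp_rot: [-3.142, -0.0, -0.406]
force: [0.5, -0.5, 0.6]
gripper_width: 0.5
gripper_force: 0.6
```

Emit:
jog_arm:
  steps:
    - [[0,0,0,0,0,0.04,-1],[0,0,0,0,0,0.03,-1],[0,0,0,0,0,0,-1]]

```text
t: 6.55
ee_pos: [619.4, -117.0, 64.9]
tcp_rot: [-3.142, -0.0, -0.406]
force: [-2.3, 0.6, 7.1]
gripper_width: 0.5
gripper_force: 3.4
```

Emit:
jog_arm:
  steps:
    - [[0,0,0,0,0,-0.3,-1],[0,0,0,0,0,-0.6,-1],[0,0,0,0,0,-0.6,-1],[0,0,0,0,0,0,-1]]

```text
t: 7.05
ee_pos: [621.0, -117.5, 112.3]
tcp_rot: [-3.141, -0.005, -0.406]
force: [-0.4, -0.0, -0.5]
gripper_width: 0.4
gripper_force: 0.0
```

```bash
python3 go.py 593.5 59.3 100
```

```text
t 7.05 pos [ 621.  -117.5  112.3] rot [-3.141 -0.005 -0.406] w 0.4 F [-0.42 -0.01 -0.55] units [-3.174 -5.05   0.396] j [-0.31  0.35  1.62  0.    1.17  1.67]
```

Emit:
jog_arm:
  steps:
    - [[0,0,0,-0.4,-0.63,0,-1],[0,0,0,-0.4,-0.63,0,-1],[0,0,0,-0.4,-0.63,0,-1],[0,0,0,-0.4,-0.63,0,-1],[0,0,0,-0.4,-0.63,0,-1],[0,0,0,-0.4,-0.63,0.1,-1],[0,0,0,-0.4,-0.63,0.1,-1],[0,0,0,-0.37,-0.64,0.2,-1],[0,0,0,0,0,0,-1],[0,0,0,0,0,0,-1]]

```text
t: 8.3
ee_pos: [591.8, 59.7, 97.1]
tcp_rot: [3.141, -0.0, -0.406]
force: [-0.1, 0.7, 0.6]
gripper_width: 0.7
gripper_force: 0.0
```

```bash
python3 go.py 593.5 59.3 80; python3 - <<'E'
from h import *
C={n:capture(n) for n in BOX}
for n in BOX:
  for k in "gr":
    try: c,s=blob(C[n],n,k); print(n,k,c.round(1),s)
    except Exception as e: print(n,k,e)
cv2.imwrite("pics/y1.png",cv2.resize(C["side"]["image"][130:290,220:440],None,fx=3,fy=3)[:,:,::-1])
E
```

```text
t 8.3 pos [591.8  59.7  97.1] rot [ 3.141 -0.    -0.406] w 0.7 F [-0.14  0.73  0.63] units [ 0.057 -0.009  0.571] j [-0.03  0.29  1.73 -0.    1.12  1.95]
side g [360.8 245.3] [353 239  17  14 180]
side r [311.1 243.7] [303 237  17  15 197]
top g [401.6 204. ] [394 196  16  16 154]
top r [370.4 244.9] [362 236  18  18 242]
```

View pics/y1.png

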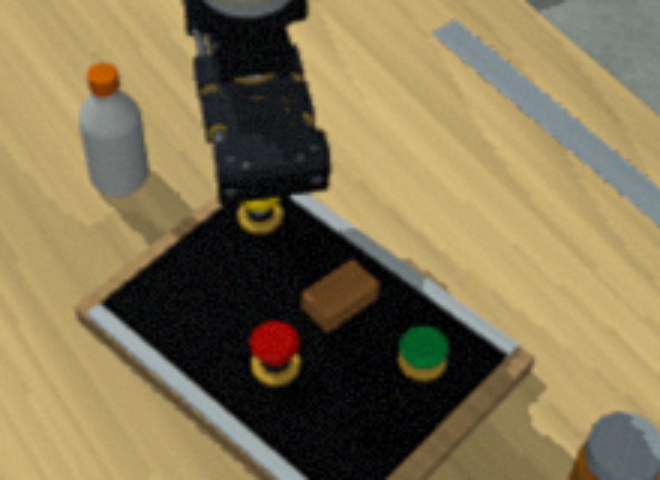

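The picture shows green sitting on its collar (423,352 in the crop), red still up and the gripper over yellow, well clear of the bottle. Now I'll press yellow.

Emit:
jog_arm:
  steps:
    - [[0,0,0,0.05,0,0.2,-1],[0,0,0,0,0,0.2,-1],[0,0,0,0,0,0.1,-1],[0,0,0,0,0,0.05,-1],[0,0,0,0,0,0.05,-1],[0,0,0,0,0,0.05,-1],[0,0,0,0,0,0.05,-1],[0,0,0,0,0,0.05,-1],[0,0,0,0,0,0.05,-1],[0,0,0,0,0,0.05,-1],[0,0,0,0,0,0.05,-1],[0,0,0,0,0,0,-1]]

```text
t: 9.9
ee_pos: [593.2, 59.3, 70.0]
tcp_rot: [-3.141, -0.0, -0.406]
force: [0.5, -0.1, 0.8]
gripper_width: 0.5
gripper_force: 0.5
```

Emit:
jog_arm:
  steps:
    - [[0,0,0,0,0,0.05,-1],[0,0,0,0,0,0.05,-1],[0,0,0,0,0,0.04,-1],[0,0,0,0,0,0.03,-1],[0,0,0,0,0,0,-1]]

```text
t: 10.52
ee_pos: [593.2, 59.3, 65.4]
tcp_rot: [-3.141, -0.0, -0.406]
force: [-0.3, 0.2, 4.9]
gripper_width: 0.9
gripper_force: 2.3
```

Emit:
jog_arm:
  steps:
    - [[0,0,0,0,0,0.03,-1],[0,0,0,0,0,0,-1]]

```text
t: 10.78
ee_pos: [593.3, 59.3, 64.8]
tcp_rot: [-3.141, -0.0, -0.406]
force: [-1.5, 0.7, 7.2]
gripper_width: 0.2
gripper_force: 3.5
```

Emit:
jog_arm:
  steps:
    - [[0,0,0,0,0,-0.3,-1],[0,0,0,0,0,-0.6,-1],[0,0,0,0,0,-0.6,-1],[0,0,0,0,0,0,-1]]

```text
t: 11.28
ee_pos: [594.9, 59.2, 112.1]
tcp_rot: [-3.14, -0.005, -0.406]
force: [-0.1, 0.0, -0.2]
gripper_width: 0.6
gripper_force: 0.0
```

```bash
python3 go.py 529.1 -62 95
```

```text
t 11.275 pos [594.9  59.2 112.1] rot [-3.14  -0.005 -0.406] w 0.6 F [-0.12  0.02 -0.22] units [-0.423  4.579  0.561] j [-0.03  0.28  1.71 -0.    1.15  1.94]
```

Emit:
jog_arm:
  steps:
    - [[0,0,0,-0.05,0.57,0,-1],[0,0,0,-0.05,0.57,0,-1],[0,0,0,-0.05,0.57,0,-1],[0,0,0,-0.05,0.57,0,-1],[0,0,0,-0.05,0.57,0,-1],[0,0,0,-0.05,0.57,0.1,-1],[0,0,0,-0.05,0.57,0.1,-1],[0,0,0,-0.05,0.58,0.2,-1],[0,0,0,0,0,0,-1],[0,0,0,0,0,0,-1]]

```text
t: 12.52
ee_pos: [528.0, -61.9, 97.2]
tcp_rot: [-3.141, -0.0, -0.407]
force: [-0.1, 0.1, -0.5]
gripper_width: 0.0
gripper_force: 0.0
```

```bash
python3 go.py 529.1 -62 80; python3 - <<'E'
from h import *
C=capture("side")
for k in "gy":
    c,s=blob(C,"side",k); print(k,c.round(1),s)
cv2.imwrite("pics/r1.png",cv2.resize(C["image"][130:290,220:440],None,fx=3,fy=3)[:,:,::-1])
E
```

```text
t 12.525 pos [528.  -61.9  97.2] rot [-3.141 -0.    -0.407] w 0.0 F [-0.11  0.09 -0.53] units [ 0.035 -0.011  0.574] j [-0.27  0.15  1.89  0.    1.1   1.71]
g [360.9 245. ] [353 238  17  15 189]
y [305. 209.] [305 209   1   1   1]
```

View pics/r1.png

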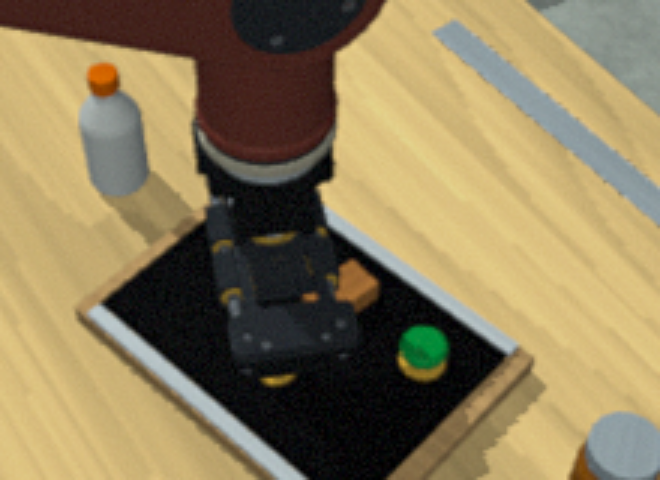

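The gripper is over red, and green is down on its collar. Yellow is hidden, but it ended at the same height and force as green (64.8 mm, 7.2 N). Now I'll press red.

Emit:
jog_arm:
  steps:
    - [[0,0,0,0.03,0,0.2,-1],[0,0,0,0,0,0.2,-1],[0,0,0,0,0,0.1,-1],[0,0,0,0,0,0.05,-1],[0,0,0,0,0,0.05,-1],[0,0,0,0,0,0.05,-1],[0,0,0,0,0,0.05,-1],[0,0,0,0,0,0.05,-1],[0,0,0,0,0,0.05,-1],[0,0,0,0,0,0.05,-1],[0,0,0,0,0,0.05,-1],[0,0,0,0,0,0.05,-1],[0,0,0,0,0,0.05,-1],[0,0,0,0,0,0.04,-1],[0,0,0,0,0,0.02,-1],[0,0,0,0,0,0,-1]]

```text
t: 14.58
ee_pos: [528.9, -62.4, 65.4]
tcp_rot: [-3.142, -0.0, -0.406]
force: [0.2, -0.0, 2.5]
gripper_width: 0.5
gripper_force: 1.0
```

Emit:
jog_arm:
  steps:
    - [[0,0,0,0,0,0.03,-1],[0,0,0,0,0,0.02,-1],[0,0,0,0,0,0,-1]]

```text
t: 14.95
ee_pos: [528.9, -62.4, 64.6]
tcp_rot: [3.142, -0.0, -0.406]
force: [-2.4, 0.4, 7.3]
gripper_width: 0.6
gripper_force: 3.8
```

Emit:
jog_arm:
  steps:
    - [[0,0,0,0,0,-0.3,-1],[0,0,0,0,0,-0.8,-1],[0,0,0,0,0,-1,-1],[0,0,0,0,0,-1,-1],[0,0,0,-0.3,1,-0.5,-1],[0,0,0,-0.3,1,0,-1],[0,0,0,-0.3,1,0,-1],[0,0,0,-0.3,1,0,-1],[0,0,0,-0.3,1,0,-1],[0,0,0,-0.3,1,0,-1],[0,0,0,-0.3,1,0,-1],[0,0,0,-0.3,1,0,-1],[0,0,0,-0.3,1,0,-1],[0,0,0,-0.3,1,0,-1],[0,0,0,0,0,0,-1],[0,0,0,0,0,0,-1]]

```text
t: 16.95
ee_pos: [327.6, -301.8, 171.8]
tcp_rot: [-3.141, 0.0, -0.407]
force: [0.0, 0.1, 1.1]
gripper_width: 0.7
gripper_force: 0.0
```

```bash
python3 - <<'E'
from h import *
C={n:capture(n) for n in BOX}
for k in H:
    B={n:blob(C[n],n,k) for n in BOX}
    x,e=tri([ray(C[n],*B[n][0]) for n in BOX]); print(k,x.round(1),np.round(e,1),B["side"][0].round(1))
cv2.imwrite("pics/end.png",cv2.resize(C["side"]["image"][130:310,220:460],None,fx=3,fy=3)[:,:,::-1])
E
```

```text
g [ 618.3 -117.3   43.8] [1.3 1.3] [360.9 244.9]
y [597.4  56.   54.1] [7.8 7.8] [310.8 193.2]
r [541.8 -65.5  98.7] [21.8 21.8] [327.  227.5]
off [601.4 -45.   35.8] [4.3 4.3] [335.9 227.2]
```

View pics/end.png

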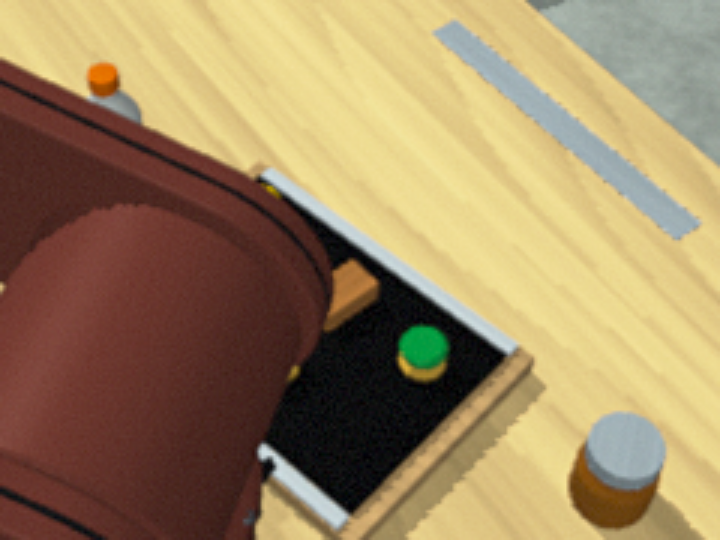

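Green is home at 43.8 mm (head mid-height), and the jar and offcut are in place. The arm hides red and yellow, so I'll back further away.

Emit:
jog_arm:
  steps:
    - [[0,0,0,0,1,-0.2,-1],[0,0,0,0,1,-0.2,-1],[0,0,0,0,1,-0.2,-1],[0,0,0,0,1,-0.2,-1],[0,0,0,0,1,-0.2,-1],[0,0,0,0,1,-0.2,-1],[0,0,0,0,1,-0.2,-1],[0,0,0,0,1,-0.2,-1],[0,0,0,0,1,-0.2,-1],[0,0,0,0,1,-0.2,-1],[0,0,0,0,1,0,-1],[0,0,0,0,0,0,-1],[0,0,0,0,0,0,-1]]

```text
t: 18.68
ee_pos: [198.0, -604.5, 231.4]
tcp_rot: [-3.14, 0.001, -0.405]
force: [0.7, 0.7, 0.1]
gripper_width: 0.6
gripper_force: 0.0
```

```bash
python3 - <<'E'
from h import *
C={n:capture(n) for n in BOX}
for k in H:
    B={n:blob(C[n],n,k) for n in BOX}
    x,e=tri([ray(C[n],*B[n][0]) for n in BOX]); print(k,x.round(1),np.round(e,1),B["side"][0].round(1))
cv2.imwrite("pics/end2.png",cv2.resize(C["side"]["image"][130:310,220:460],None,fx=3,fy=3)[:,:,::-1])
s=env.sense(); print(s["t"],s["ee_pos"],s["force"])
E
```

```text
g [ 618.1 -117.3   43.6] [1.2 1.2] [360.8 245. ]
y [593.7  59.3  41.7] [0.8 0.8] [305.9 197.2]
r [528.8 -62.6  45.4] [0.8 0.8] [311.1 246.4]
off [597.8 -43.7  37.5] [0.7 0.7] [332.7 227.6]
18.775 [ 198.0771083  -604.44537547  231.72260541] [-0.05148351  0.35175675  0.27483222]
```

View pics/end2.png

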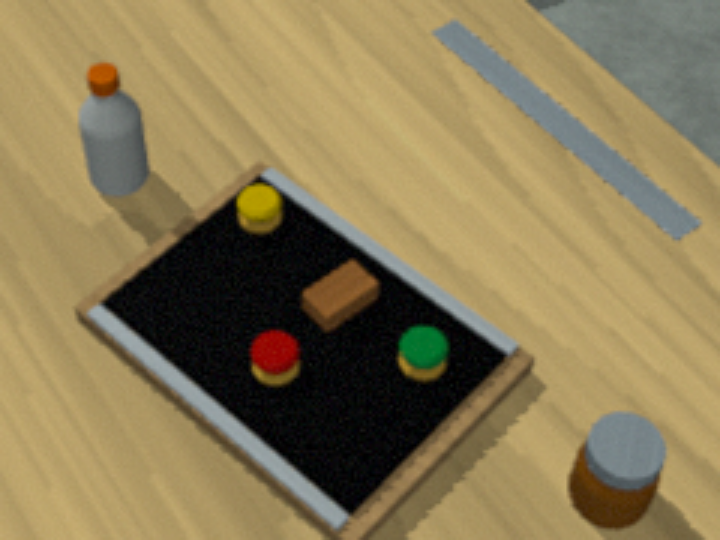

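All three heads sit on their collars in the picture: yellow (259,205), red (275,352) and green (423,350). The bottle, jar and offcut are unmoved and the arm is clear, so I'm handing in.

```bash
python3 -c "
from workcell import env
print(env.hand_in())"
```

```text
the job is handed in; nothing more can be done
None
```

I pressed the green, yellow and red pins home in that order (last reading about 7 N on each), left the bottle, jar and offcut where they stood, and handed the job in at about 19 s; no verdict was returned.

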